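# Load the pass shuttle and wind it home

## Task

Send the counter its refill with the hand-cranked pass shuttle: stand the tall red-lidded jar in the carriage's rear pocket first, then the short green tin upright in the front pocket, and let go of each. Then take hold of the crank's upright handle and wind it clockwise (seen from above), steadily and no faster than about one turn in two seconds, without letting go on the way, until the carriage is fully home against its back stop; then let go of the handle. Never tip the jar or the tin, and leave the salt dredger and the two sauce tubs where they are.

Things in the scene. Friction and masses are not known exactly. Their poses are not given: they have to be found in the camera images.
- jar: Clear jar with a red screw lid and a paper label, 110 mm tall, loose, 0.27 to 0.5 kg; body about 62 mm across, flat-sided in places; lid 60 mm across and 11 mm thick, from 99 to 110 mm above the foot, its axis 2 mm towards the jar's own -x from the origin. Origin: centre of the underside; z up.
- tin: Green labelled steel food tin, upright, loose, a plain cylinder 57 mm in diameter and 72 mm tall, 0.13 to 0.25 kg. Origin: centre of the underside; z up.
- rear_pocket (a point): Centre of the floor of the carriage's rear pocket (the one nearer the back stop, farther from the robot). The steel carriage has two pockets one behind the other, each open at the top, 108 mm long (along x) by 108 mm wide (along y) inside, with thin walls 4 mm thick that rise 18 mm above the pocket floor. The floor is 30 mm above the worktop. Axes: x along the track towards the back stop, y to the left, z up. The point rides with the carriage.
- front_pocket (a point): Centre of the floor of the front pocket (nearer the robot), 112 mm before rear_pocket; same size, height and axes.
- carriage (a joint): Travel of the carriage along its track in m: 0 = all the way towards the robot, 0.084 = fully home against the back stop (an upright steel plate with two rubber buffers). It is geared to the crank, 7 mm per radian, and stays where the crank leaves it; it starts within 11 mm of 0.
- crank (a joint): Angle of the crank in rad, growing as it turns CLOCKWISE seen from above, many turns: 12.0 (nearly two turns from 0) is the hard stop with the carriage fully home. Starts between 0 and 1.5. The crank turns in a level circle on a gearbox to the right of the track, needs about 3 to 5 N at the handle and stays where it is left.
- crank_axis (a point): Point on the crank's upright axis, 100 mm above the worktop (top of the crank's hub). In the pockets' axes the axis lies 210 mm to the right (-y) of the track's centre line. The aluminium gearbox under it is 85x80 mm and 70 mm tall.
- handle_mid (a point): Middle of the crank's upright handle, a black plastic cylinder 27 mm in diameter that stands 98 to 166 mm above the worktop (this point: 140 mm), 50 mm out from the crank's axis. The handle spins freely on its own upright pin, so a hand that grips it need not turn with the crank. Its seat on the crank arm is sprung (0.8 N per mm) and gives up to 6 mm in or out along the arm, so the circle need not be followed exactly. The seat below it has its top 97 mm above the worktop.
- dredger: White metal salt dredger, 68 mm in diameter, 115 mm tall, loose bystander. Origin: centre of the underside.
- tub_a: Lidded sauce tub, 66x73x37 mm, loose bystander (the one farther from the robot). Origin: centre of the underside.
- tub_b: Lidded sauce tub, 66x73x37 mm, loose bystander (the one nearer the robot). Origin: centre of the underside.
- handle: The same handle as a body (it carries handle_mid). Origin: on the handle's own pin at its lower end, 98 mm above the worktop. It turns about its own z (up), freely and without meaning.
There are look-alikes about, which are no part of the job. What is shaped like the tin but yellow is not meant. What is shaped like the jar but yellow is not meant.

How it is judged:
On the way, in this order (a step that is already met when the one before it is completed fails the run):
1. the jar stands upright on the floor of the rear pocket, released (x of jar in the frame of rear_pocket between -0.026 and 0.026 m and y of jar in the frame of rear_pocket between -0.028 and 0.028 m and z of jar in the frame of rear_pocket between -0.006 and 0.006 m and angle between jar's own z axis and vertical below 0.1 rad and contact force between the fingers and jar below 0.05 N and linear speed of jar below 0.02 m/s), for 0.2 s.
2. the tin stands upright on the floor of the front pocket, released, with the jar still in the rear one (x of tin in the frame of front_pocket between -0.026 and 0.026 m and y of tin in the frame of front_pocket between -0.028 and 0.028 m and z of tin in the frame of front_pocket between -0.006 and 0.006 m and angle between each of tin, jar's own z axis and vertical below 0.1 rad and contact force between the fingers and tin below 0.05 N and linear speed of tin below 0.02 m/s and x of jar in the frame of rear_pocket between -0.026 and 0.026 m and y of jar in the frame of rear_pocket between -0.028 and 0.028 m and z of jar in the frame of rear_pocket between -0.006 and 0.006 m), for 0.2 s.
3. the carriage is wound home (value of joint carriage above 0.08 m), for 0.2 s.
At the end, for the whole second after the job is handed in: Carriage home (at least 80 of 84 mm), crank at rest; jar upright (within 0.1 rad) on the floor of the rear pocket, tin likewise in the front pocket (within 26 mm of its centre along the track, 28 mm across, 6 mm in height), both released and at rest (all of step 2 and value of joint carriage above 0.08 m and velocity of joint crank between -0.1 and 0.1 rad/s and contact force between the fingers and jar below 0.05 N and linear speed of jar below 0.02 m/s); the robot touches nothing.
It fails at once if the handle is let go between crank angles 3 and 10.5 rad (value of joint crank between 3 and 10.5 rad and contact force between the fingers and handle below 0.05 N).
It fails at once if the crank is spun faster than 9 rad/s (velocity of joint crank above 9 rad/s or velocity of joint crank below -9 rad/s).
It fails at once if the jar or the tin is tipped by more than 0.6 rad (angle between any of jar, tin's own z axis and vertical above 0.6 rad).
It fails at once if the salt dredger or a sauce tub is moved by more than 30 mm (distance of any of dredger, tub_a, tub_b from where it was at the start of the episode above 0.03 m).
It also fails if it takes over 72 s, if anything falls off the work surface, if the arm or the gripper's body presses on something with over 40 N, if the wrist force passes 120 N, or if a joint passes its speed limit or range.

## Robot

A 7-joint arm with a two-finger parallel gripper is mounted at the origin on a cart in front of the work surface, level with it; the furniture and walls round the work are solid. World frame = base frame: x ahead of the robot, y to its left, z up, the work surface at z = 0. Lengths are in m, angles in rad, forces in N, time in s.
With the tool pointing down it reaches from about 0.4 to 0.85 m from the base axis. Payload 10.4 kg.
Tool frame: the origin (TCP) lies between the finger pads; the fingertips stand 17 mm ahead of it and the grasp point (between the pads) lies 2 mm behind it; z points along the fingers, y is the line along which they close (so a half turn about z gives the same grasp; the last joint's range is limited). The gripper opens to 85 mm and grips with 20 to 120 N. Pads are 22 mm wide; open, the fingers measure 114 mm over their backs; the gripper's body (76 mm by 85 mm) begins 54 mm behind the grasp point. The pads swing forward as they close: fully open they stand 13 mm farther back than shut.
Start: joints at [1.139, 0.332, -0.065, 1.46, 0.022, 1.35, -0.088], TCP at [0.248, -0.574, 0.226] pointing down, gripper open.
Joint ranges: [-2.6, 2.6], [-0.5, 2.12], [-1.47, 1.34], [0.16, 2.42], [-1.27, 4.41], [0.06, 2.06], [-2.6, 2.6]. Speed limits (rad/s): [2.22, 2.22, 2.79, 2.79, 3.14, 3.14, 3.14].

## Interface

Orientations are given as a unit quaternion [x, y, z, w].
In Python, from workcell import readout, imaging, manip gives the robot as it stands. The module is installed in compiled form; this text tells all that it offers.
- The arm moves only by the shell command python3 -m crank 'ROWS' [OPENING] [FORCE]. ROWS is JSON, a list of rows, each a list of 4 numbers: the shift along the tool's x, y, z as a fraction of full scale, then the turn about the tool's z as a fraction of full scale. In form: [[x, y, z, yaw], ...]. A call has 1 to 5 rows; each row is the pose to reach, as a shift and turn from the pose commanded when the call began, along the tool's axes at that moment; what a row does not reach only later rows make up. Full scale, the value 1, is 400 mm for a shift and 60 degrees for a turn. A row lasts 1/12 s, in which the tool goes at most 41.7 mm and 7.16 degrees, less where a joint would pass 70% of its speed; a pose out of reach is approached as far as the arm can. A call with a number of a shift or a turn outside -1 to 1 is refused whole. A call with a gripper value outside its range is refused whole. OPENING is the gripper command: -1 is shut, 1 is fully open, values between are in proportion, set as the call begins (- or left out, the last holds). The fingers move at their own pace and stop on an object; FORCE is the grip in N (left out, the last holds). Time passes only in rows, so rows that repeat a pose let the fingers close. It gives the time, the measured TCP pose, the force, the opening and the grip force at its end, in the units of the state.
- readout.get_obs(): the state, without advancing time (a new reading comes with each control period).
- imaging.camera(name): name is "scene" or "top"; returns a dict with "color" (400x640x3 uint8, red, green, blue), "fx", "fy", "cx", "cy" (pixels), "rvec" (rotation vector, rad) and "tvec" (3), from world to camera coordinates, as OpenCV has them. Camera axes: x right, y down, z forward; pixel columns grow to the right and rows downward; lengths in m; the calibration is good to about 2 mm. A picture is of the moment at which its call begins. There is no depth.
- manip.hand_in(): hands the job in; it is judged then, once.
The state is a dict: "clock": time; "joint_pos": joint angles; "joint_velocities": joint speeds; "tau": joint torques, N m; "position": TCP position; "ee_rot": TCP orientation; "ft_force": force on the tool from outside, world axes, zero at the start; "torque": the same for the moment, N m; "grip_width": opening from 0.0 (shut) to 1.0 (fully open); "grasp_force": force on a finger pad.
Only numpy, scipy, OpenCV 4.12 (cv2) and the standard library are available. Lean on these libraries where they do the work, as an engineer would, in place of code of your own. Each camera call takes 0.05 s, during which the arm holds its last target. There are 200 camera calls.

## Working session

There is one attempt and no reset: what is moved stays moved. The work goes in short steps, Python scripts to look and compute and a shell command to move; the robot and the scene stay as the last step left them, time stands still between calls to the robot, and variables do not carry over. Pictures are saved under pics/ and viewed, at most 10 in all, crops included, and the job is handed in when it is done.

```bash
mkdir -p pics; cat > h.py <<'E'
import numpy as np,cv2
from workcell import readout,imaging,manip
def cam(n):
    c=imaging.camera(n); c['img']=cv2.cvtColor(c['color'],cv2.COLOR_RGB2BGR)
    c['R']=cv2.Rodrigues(np.array(c['rvec'],float))[0]; c['t']=np.array(c['tvec'],float).ravel(); return c
def ray(c,u,v,z):
    d=c['R'].T@np.array([(u-c['cx'])/c['fx'],(v-c['cy'])/c['fy'],1.]); o=-c['R'].T@c['t']
    return o+d*(z-o[2])/d[2]
def proj(c,p):
    q=c['R']@np.array(p,float)+c['t']; return np.array([c['fx']*q[0]/q[2]+c['cx'],c['fy']*q[1]/q[2]+c['cy']])
E
python3 - <<'E'
from h import *
for n in('scene','top'):
    c=cam(n); cv2.imwrite(f'pics/{n}0.png',c['img']); print(n,-c['R'].T@c['t'],c['fx'],c['R'][2])
o=readout.get_obs();print(o)
E
```

```text
scene [0.07666524 0.91318915 1.25587263] 487.66283236098985 [ 0.30736583 -0.6368114  -0.707105  ]
top [ 0.37402071 -0.14392489  1.28960395] 428.9765307451984 [ 0.17345942  0.01008048 -0.98478943]
{'clock': 0.1, 'joint_pos': array([ 1.13942274,  0.33281163, -0.06471648,  1.4608742 ,  0.02159905,
        1.34987283, -0.08848453]), 'joint_velocities': array([-9.10779646e-04,  4.19473523e-05, -1.24785657e-03, -3.36091479e-03,
       -6.21635093e-05,  4.14327933e-04, -9.54617033e-04]), 'tau': array([ 1.40995911e-03, -6.26749063e+01,  4.95864800e-02, -3.92433107e+01,
        1.65000436e-02,  6.96802454e-03, -1.29934397e-04]), 'position': array([ 0.24829842, -0.57318927,  0.22548563]), 'ee_rot': array([ 9.79180316e-01,  2.02991392e-01, -1.53614841e-04, -6.16418514e-04]), 'ft_force': array([-0.36941212, -0.29658459,  0.48496347]), 'torque': array([ 0.00825787,  0.06866329, -0.02197912]), 'grasp_force': 0.0, 'grip_width': 0.9981984941952573}
```

View pics/scene0.png

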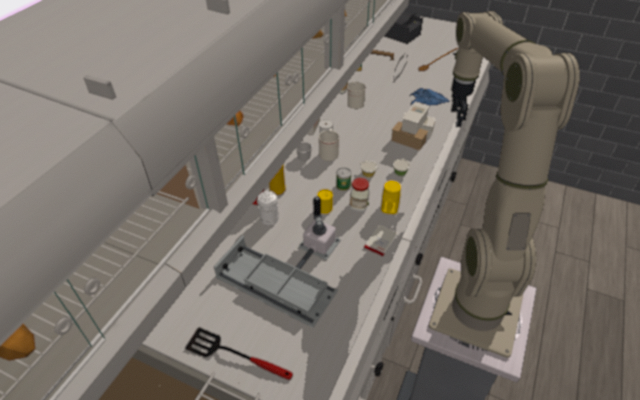

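View pics/top0.png

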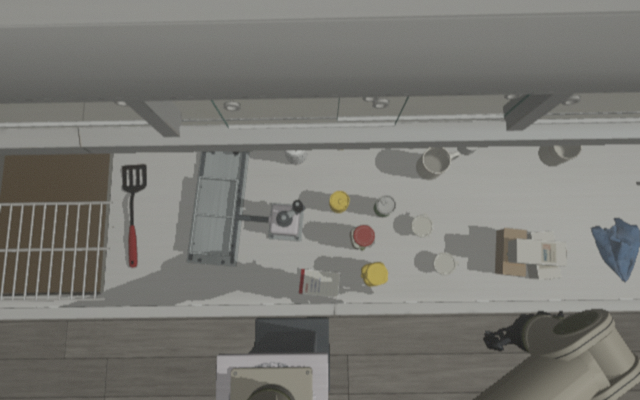

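Top view: jar candidates are the red lid at (364,237) and the yellow one at (375,274), so the red one is meant. Tin candidates are the grey-topped green one at (385,205) and the yellow one at (340,201), so the green one is meant. The crank hub is at (285,218) with its handle at (297,206), the carriage is around (217,205), the dredger at (296,155) and the tubs at (422,226) and (445,264). I'll confirm in one enlarged crop of both views.

```bash
python3 - <<'E'
from h import *
a=cv2.imread('pics/top0.png')[140:290,180:460]; b=cv2.imread('pics/scene0.png')[150:330,200:420]
a=cv2.resize(a,(560,300),interpolation=cv2.INTER_CUBIC); b=cv2.resize(b,(367,300),interpolation=cv2.INTER_CUBIC)
A=cv2.resize(cv2.imread('pics/top0.png')[140:290,180:460],None,fx=2.85,fy=2.85,interpolation=cv2.INTER_CUBIC)
B=cv2.imread('pics/scene0.png')[155:220,300:420]; B=cv2.resize(B,None,fx=2.6,fy=2.6,interpolation=cv2.INTER_CUBIC)
out=np.zeros((600,800,3),np.uint8); out[:A.shape[0],:A.shape[1]]=A[:,:800]; out[430:430+B.shape[0],:B.shape[1]]=B
C=cv2.resize(cv2.imread('pics/scene0.png')[235:325,210:345],None,fx=1.88,fy=1.88,interpolation=cv2.INTER_CUBIC); out[430:430+C.shape[0],400:400+C.shape[1]]=C[:170]
cv2.imwrite('pics/crop.png',out)
E
```

```text
(no output)
```

View pics/crop.png

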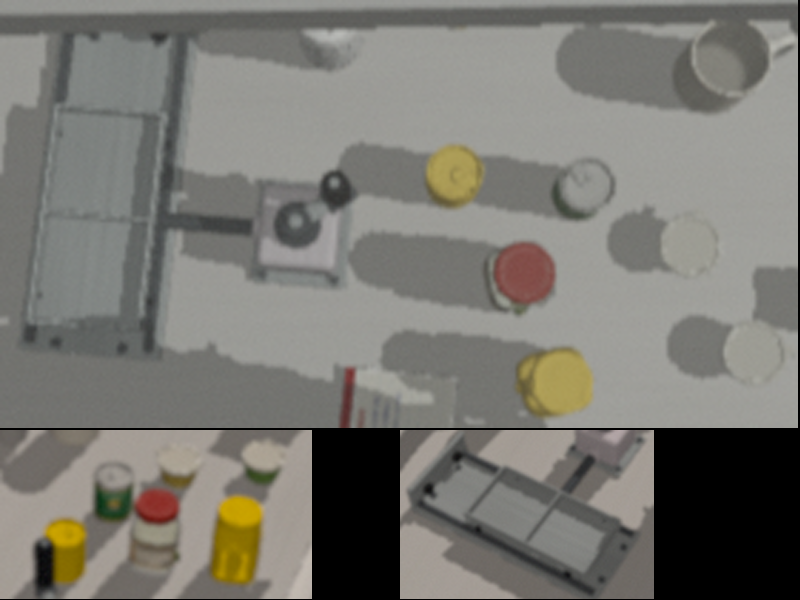

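```bash
cat > m.py <<'E'
from h import *
t=cam('top');s=cam('scene')
def cent(c,lo,hi,box,rgn=None):
    h=cv2.cvtColor(c['img'],cv2.COLOR_BGR2HSV); m=cv2.inRange(h,lo,hi); k=np.zeros_like(m); x0,y0,x1,y1=box; k[y0:y1,x0:x1]=255; m&=k
    n,l,st,ce=cv2.connectedComponentsWithStats(m); i=1+np.argmax(st[1:,4]); return ce[i],st[i]
if __name__=='__main__':
    ct=[(199.3,177.9),(237.9,179.6),(232.6,253),(191.2,251.6),(195.8,214.7),(234.4,216.8)]
    P=np.array([ray(t,u,v,.048)[:2] for u,v in ct]); print('carriage',P.round(4).tolist())
    for a,b in((0,1),(1,2),(2,3),(3,0),(4,5)): print(np.linalg.norm(P[a]-P[b]).round(4),np.degrees(np.arctan2(*(P[b]-P[a])[::-1])).round(1))
    for c,b in((t,(345,220,385,260)),(s,(345,170,375,200))):
        for lo,hi in(((0,110,60),(8,255,255)),((170,110,60),(180,255,255))):
            try:
                q,st=cent(c,lo,hi,b); print('lid',q,st,ray(c,*q,.110).round(4))
            except Exception as e: print(e)
    print('tin top',ray(t,385.5,204.8,.072).round(4))
    q,st=cent(s,(35,70,20),(85,255,255),(330,160,358,200)); print('tin scene',q,st,ray(s,*q,.036).round(4), [ray(s,q[0],st[1]+st[3],.0).round(4)])
    print('hub',ray(t,180+297/2.85,140+222/2.85,.1).round(4),'handletop',ray(t,180+336/2.85,140+187/2.85,.166).round(4))
    q,st=cent(t,(0,0,0),(180,255,60),(285,195,310,218));print('handle',q,st,ray(t,*q,.16).round(4))
    for n,u,v,z in(('yjar',376,273,.11),('ytin',339.5,201.5,.072),('tuba',422,226,.037),('tubb',445,264,.037),('dredger',296,152,.11)): print(n,ray(t,u,v,z).round(3))
E
python3 m.py
```

```text
carriage [[0.6625, 0.2136], [0.6553, 0.0984], [0.4389, 0.11], [0.4447, 0.23], [0.5521, 0.2203], [0.544, 0.1068]]
0.1154 -93.6
0.2167 176.9
0.1201 87.2
0.2183 -4.3
0.1138 -94.1
lid [363.70940171 234.99145299] [358 229  13  13 117] [ 0.4793 -0.2628  0.11  ]
attempt to get argmax of an empty sequence
lid [360. 184.] [352 178  17  13 173] [ 0.4765 -0.2598  0.11  ]
attempt to get argmax of an empty sequence
tin top [ 0.5684 -0.3321  0.072 ]
tin scene [342.825 183.475] [337 178  13  12 120] [ 0.5608 -0.3123  0.036 ] [array([ 0.5612, -0.3155,  0.    ])]
hub [ 0.5315 -0.0435  0.1   ] handletop [ 0.5551 -0.0854  0.166 ]
handle [297.63414634 207.68292683] [293 203  10   9  41] [ 0.5505 -0.0844  0.16  ]
yjar [ 0.376 -0.293  0.11 ]
ytin [ 0.58  -0.2    0.072]
tuba [ 0.509 -0.441  0.037]
tubb [ 0.399 -0.501  0.037]
dredger [ 0.719 -0.078  0.11 ]
```

The crop confirms the red-lidded jar (crop 524,272) and the green-labelled tin (crop 585,186). The lid, tin, hub and handle positions agree between views and with the given sizes. The track yaw is about -3.6°, so the rear pocket is near (0.605, 0.160) and the front one near (0.493, 0.167).

```bash
python3 -m crank '[[0,0,-0.1,0.1],[0,0,-0.15,0.2],[0,0,-0.15,0.3],[0,0,-0.15,0.39],[0,0,-0.15,0.39]]' 1 40
cat > d.py <<'E'
from h import *; import sys
from scipy.spatial.transform import Rotation as R
o=readout.get_obs(); r=R.from_quat(o['ee_rot']); p=np.array(o['position'])
print('t',round(o['clock'],2),'p',p.round(4),'F',np.round(o['ft_force'],1),'w',round(o['grip_width'],3),'g',round(o['grasp_force'],1),'xax',r.as_matrix()[:,0].round(3),'zax',r.as_matrix()[:,2].round(3))
for a in sys.argv[1:]:
    g=np.array(eval(a)); print(a,'frac',(r.inv().apply(g-p)/.4).round(3))
E
python3 d.py [.478,-.262,.28] [.478,-.262,.075]
```

```text
clock: 0.62
position: [0.2485, -0.5735, 0.2864]
ee_rot: [1.0, -0.002, 0.0, 0.0]
ft_force: [0.7, 0.9, 0.2]
grip_width: 0.999
grasp_force: 0.0
t 0.62 p [ 0.2485 -0.5735  0.2864] F [0.7 0.9 0.2] w 0.999 g 0.0 xax [ 1.    -0.004  0.   ] zax [ 0. -0. -1.]
[.478,-.262,.28] frac [ 0.571 -0.781  0.016]
[.478,-.262,.075] frac [ 0.57  -0.781  0.528]
```

```bash
python3 -m crank '[[0.06,-0.08,0,0],[0.12,-0.16,0,0],[0.18,-0.24,0,0],[0.24,-0.32,0,0],[0.285,-0.39,0,0]]' >/dev/null; python3 -m crank '[[0.06,-0.08,0,0],[0.12,-0.16,0,0],[0.18,-0.24,0,0],[0.24,-0.32,0,0],[0.285,-0.39,0,0]]' >/dev/null; python3 -m crank '[[0,0,0.07,0],[0,0,0.14,0],[0,0,0.21,0],[0,0,0.28,0],[0,0,0.28,0]]' >/dev/null
python3 d.py [.478,-.262,.28] [.478,-.262,.075]
python3 - <<'E'
from h import *
c=cam('scene'); cv2.imwrite('pics/s1.png',cv2.resize(c['img'][120:240,280:440],None,fx=4,fy=4,interpolation=cv2.INTER_CUBIC))
E
```

```text
t 1.87 p [ 0.4734 -0.2601  0.1686] F [-0.6  0.7 -0.4] w 0.997 g 0.0 xax [ 1.     0.004 -0.008] zax [-0.008  0.004 -1.   ]
[.478,-.262,.28] frac [ 0.009  0.004 -0.279]
[.478,-.262,.075] frac [0.013 0.006 0.234]
```

View pics/s1.png

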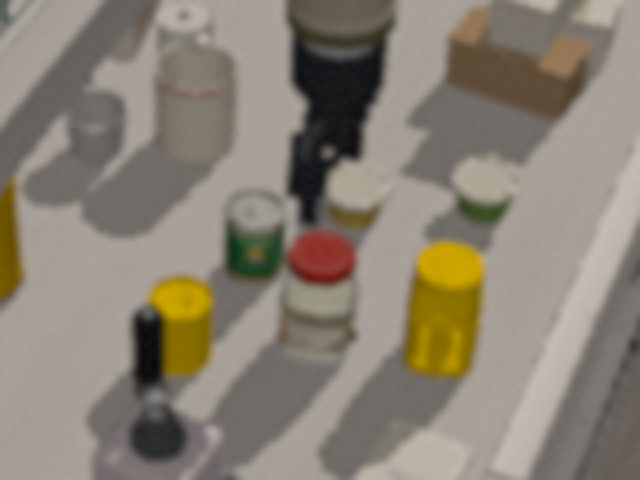

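The gripper's fingers appear up and left of the jar at crop (308,190), with the red lid at (322,255). I'll check where the TCP should project.

```bash
python3 - <<'E'
from h import *
c=cam('scene');p=readout.get_obs()['position']
f=lambda q:((proj(c,q)-[280,120])*4).round(0)
print(p,'tcp',f(p),'tip',f([p[0],p[1],p[2]-.017]),'R/L tips',f([p[0],p[1]-.05,p[2]-.015]),f([p[0],p[1]+.05,p[2]-.015]),'lid',f([.478,-.262,.11]),'tin',f([.569,-.333,.072]),'foot',f([.478,-.262,0]))
c2=cam('top'); cv2.imwrite('pics/t1.png',cv2.resize(c2['img'][180:300,300:460],None,fx=4,fy=4,interpolation=cv2.INTER_CUBIC))
print((proj(c2,p)-[300,180])*4,(proj(c2,[.478,-.262,.11])-[300,180])*4)
E
```

```text
[ 0.47597467 -0.26125321  0.17424217] tcp [325. 199.] tip [324. 214.] R/L tips [345. 177.] [302. 249.] lid [319. 254.] tin [253. 208.] foot [313. 343.]
[262.23347314 216.18515076] [253.66783467 221.91803487]
```

View pics/t1.png

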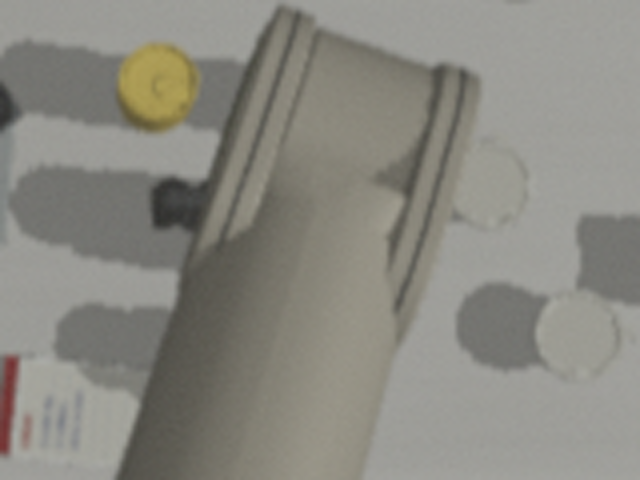

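The left finger shows at (180,203) in the top crop and the lid projects onto its seen place, so the alignment holds. Descend and grip.

```bash
python3 -m crank '[[0.002,0,0.05,0],[0.005,0.002,0.1,0],[0.005,0.002,0.15,0],[0.005,0.002,0.2,0],[0.005,0.002,0.25,0]]' 1 >/dev/null; python3 -m crank '[[0,0,0,0],[0,0,0,0],[0,0,0,0]]' >/dev/null; python3 d.py; python3 -m crank '[[0,0,0,0],[0,0,0,0],[0,0,0,0],[0,0,0,0],[0,0,0,0]]' -1 40 >/dev/null;python3 -m crank '[[0,0,0,0],[0,0,0,0],[0,0,0,0],[0,0,0,0],[0,0,0,0]]' >/dev/null; python3 d.py
```

```text
t 2.68 p [ 0.4797 -0.2629  0.0766] F [ 0.1  0.2 -0.2] w 1.002 g 0.0 xax [1.    0.001 0.003] zax [ 0.003 -0.002 -1.   ]
t 3.52 p [ 0.4796 -0.2632  0.0763] F [-0.4 -1.   7.2] w 0.698 g 41.0 xax [1.    0.    0.003] zax [ 0.003 -0.002 -1.   ]
```

```bash
python3 -m crank '[[0,0,-0.02,0],[0,0,-0.06,0],[0,0,-0.12,0],[0,0,-0.19,0],[0,0,-0.28,0]]' >/dev/null;python3 d.py; python3 -m crank '[[0,0,-0.08,0],[0,0,-0.16,0],[0,0,-0.22,0],[0,0,-0.28,0],[0,0,-0.28,0]]' >/dev/null; python3 d.py [.605,.160,.3]
```

```text
t 3.93 p [ 0.4768 -0.2614  0.186 ] F [ 0.6 -1.5 -3.6] w 0.694 g 43.6 xax [ 1.     0.001 -0.004] zax [-0.004  0.002 -1.   ]
t 4.35 p [ 0.4796 -0.2625  0.3037] F [ 0.6 -0.2 -4.2] w 0.693 g 43.7 xax [1.    0.001 0.006] zax [ 0.006 -0.003 -1.   ]
[.605,.160,.3] frac [ 0.314 -1.056  0.008]
```

```bash
python3 -m crank '[[0.01,-0.03,0,0],[0.03,-0.08,0,0],[0.05,-0.15,0,0],[0.07,-0.23,0,0],[0.09,-0.31,0,0]]' >/dev/null; python3 -m crank '[[0.025,-0.08,0,0],[0.05,-0.16,0,0],[0.075,-0.24,0,0],[0.1,-0.32,0,0],[0.125,-0.4,0,0]]' >/dev/null; python3 -m crank '[[0.025,-0.08,0,0],[0.05,-0.16,0,0],[0.075,-0.24,0,0],[0.09,-0.3,0,0],[0.1,-0.346,0,0]]' >/dev/null;python3 -m crank '[[0,0,0,0],[0,0,0,0],[0,0,0,0],[0,0,0,0],[0,0,0,0]]' >/dev/null; python3 d.py [.605,.160,.106]
python3 - <<'E'
from h import *
c=cam('top'); s=cam('scene'); cv2.imwrite('pics/t2.png',np.hstack([cv2.resize(c['img'][120:280,160:320],(400,400),interpolation=cv2.INTER_CUBIC),cv2.resize(s['img'][150:330,190:370],(400,400),interpolation=cv2.INTER_CUBIC)]))
E
```

```text
t 6.02 p [0.6041 0.1591 0.298 ] F [ 0.9 -1.5 -3.9] w 0.691 g 43.8 xax [ 1.    -0.001 -0.   ] zax [-0.    -0.001 -1.   ]
[.605,.160,.106] frac [ 0.002 -0.003  0.48 ]
```

View pics/t2.png

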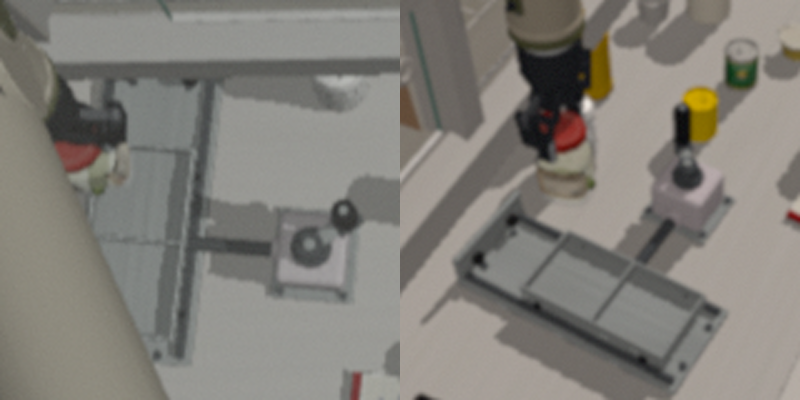

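The jar hangs upright below the gripper. In the scene crop the rim wall centres are at (547,261) rear, (615,292) middle and (685,327) front. I'll cross-check the pockets from these.

```bash
python3 - <<'E'
from h import *
s=cam('scene')
for u,v in((567,235),(527,287),(632,267),(598,318),(703,297),(667,357)): print(ray(s,190+(u-400)*.45,150+v*.45,.048).round(4))
E
```

```text
[0.6494 0.1099 0.048 ]
[0.6548 0.2116 0.048 ]
[0.5396 0.122  0.048 ]
[0.5427 0.2159 0.048 ]
[0.4295 0.1272 0.048 ]
[0.4333 0.2319 0.048 ]
```

```bash
python3 -m crank '[[-0.005,-0.007,0.05,0],[-0.005,-0.007,0.13,0],[-0.005,-0.007,0.21,0],[-0.005,-0.007,0.29,0],[-0.005,-0.007,0.36,0]]' >/dev/null; python3 -m crank '[[0,0,0.05,0],[0,0,0.08,0],[0,0,0.1,0],[0,0,0.11,0],[0,0,0.11,0]]' >/dev/null; python3 -m crank '[[0,0,0,0],[0,0,0,0]]' >/dev/null; python3 d.py [.602,.162,.1065]
```

```text
t 7.17 p [0.603  0.1633 0.1116] F [-0.   1.2 -4.4] w 0.691 g 43.8 xax [1.    0.    0.002] zax [ 0.002  0.    -1.   ]
[.602,.162,.1065] frac [-0.002  0.003  0.013]
```

```bash
python3 -m crank '[[0,0,0.005,0],[0,0,0.01,0],[0,0,0.012,0],[0,0,0.013,0],[0,0,0.013,0]]' >/dev/null; python3 d.py;  python3 -m crank '[[0,0,0.002,0],[0,0,0.003,0],[0,0,0.003,0]]' >/dev/null; python3 d.py
```

```text
t 7.58 p [0.6029 0.1631 0.1063] F [-1.8 -2.2  4.4] w 0.696 g 44.8 xax [1.    0.    0.002] zax [ 0.002  0.    -1.   ]
t 7.83 p [0.6034 0.163  0.1063] F [-4.  -4.1 12.4] w 0.69 g 45.7 xax [ 1.    -0.     0.003] zax [ 0.003 -0.    -1.   ]
```

Contact with the floor. Release to part-open first, then fully, then straight up.

```bash
python3 -m crank '[[0,0,-0.003,0],[0,0,-0.003,0],[0,0,-0.003,0],[0,0,-0.003,0],[0,0,-0.003,0]]' 1 >/dev/null; python3 -m crank '[[0,0,-0.0,0],[0,0,-0.0,0],[0,0,0,0]]' >/dev/null; python3 d.py;  python3 -m crank '[[0,0,-0.05,0],[0,0,-0.12,0],[0,0,-0.2,0],[0,0,-0.3,0],[0,0,-0.4,0]]' >/dev/null; python3 d.py [.569,-.333,.28]
```

```text
t 8.5 p [0.6021 0.163  0.1049] F [-0.3 -0.1 -0.9] w 0.997 g 0.0 xax [ 1.  0. -0.] zax [-0. -0. -1.]
t 8.92 p [0.6016 0.1629 0.2663] F [ 0.7 -0.8  0.8] w 1.001 g 0.0 xax [ 1.     0.001 -0.001] zax [-0.001 -0.    -1.   ]
[.569,-.333,.28] frac [-0.082  1.24  -0.034]
```

```bash
python3 -m crank '[[-0.005,0.08,0,0],[-0.01,0.16,0,0],[-0.015,0.25,0,0],[-0.02,0.33,0,0],[-0.027,0.413,0,0]]' >/dev/null; python3 -m crank '[[-0.005,0.08,0,0],[-0.01,0.16,0,0],[-0.015,0.25,0,0],[-0.02,0.33,0,0],[-0.027,0.413,0,0]]' >/dev/null; python3 -m crank '[[-0.005,0.08,0,0],[-0.01,0.16,0,0],[-0.015,0.25,0,0],[-0.02,0.33,0,0],[-0.027,0.413,0,0]]' >/dev/null;python3 -m crank '[[0,0,0.1,0],[0,0,0.2,0],[0,0,0.25,0],[0,0,0.25,0],[0,0,0.25,0]]' >/dev/null; python3 d.py [.569,-.333,.05]
python3 - <<'E'
from h import *
c=cam('top'); s=cam('scene'); cv2.imwrite('pics/t3.png',np.hstack([cv2.resize(c['img'][120:280,160:320],(400,400),interpolation=cv2.INTER_CUBIC),cv2.resize(s['img'][130:310,220:400],(400,400),interpolation=cv2.INTER_CUBIC)]))
for z in (.036,.072): print(proj(s,[.569,-.333,z]))
h=cv2.cvtColor(c['img'],cv2.COLOR_BGR2HSV)
m=cv2.inRange(h,(0,110,60),(8,255,255)); m[:150]=0;m[260:]=0;m[:,:185]=0;m[:,250:]=0
ys,xs=np.nonzero(m);print(len(xs),ray(c,(xs.min()+xs.max())/2,(ys.min()+ys.max())/2,.14),xs.min(),xs.max(),ys.min(),ys.max())
E
```

```text
t 10.58 p [ 0.5696 -0.3323  0.1647] F [0.7 0.6 1. ] w 1.004 g 0.0 xax [ 1.     0.001 -0.001] zax [-0.001  0.001 -1.   ]
[.569,-.333,.05] frac [-0.001  0.002  0.287]
[342.96007196 179.40364348]
[343.20275377 172.11441416]
18 [0.59686718 0.15902173 0.14      ] 204 214 186 201
```

View pics/t3.png

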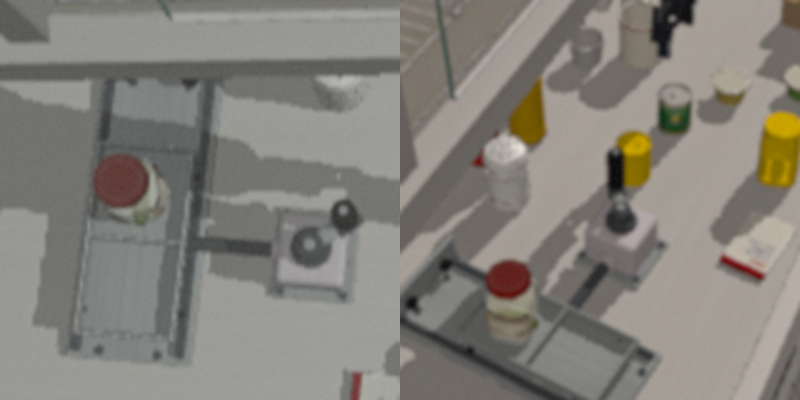

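The jar stands upright in the rear pocket (lid at crop 121,180), and the tin at (675,107) matches its projection. Descend on the tin.

```bash
python3 -m crank '[[0,0.002,0.06,0],[0,0.002,0.13,0],[0,0.002,0.2,0],[0,0.002,0.26,0],[0,0.002,0.287,0]]' >/dev/null; python3 -m crank '[[0,0,0,0],[0,0,0,0],[0,0,0,0]]' >/dev/null; python3 d.py; python3 -m crank '[[0,0,0,0],[0,0,0,0],[0,0,0,0],[0,0,0,0],[0,0,0,0]]' -1 40 >/dev/null;python3 -m crank '[[0,0,0,0],[0,0,0,0],[0,0,0,0],[0,0,0,0],[0,0,0,0]]' >/dev/null; python3 d.py;  python3 -m crank '[[0,0,-0.02,0],[0,0,-0.06,0],[0,0,-0.12,0],[0,0,-0.19,0],[0,0,-0.28,0]]' >/dev/null; python3 -m crank '[[0,0,-0.08,0],[0,0,-0.16,0],[0,0,-0.22,0],[0,0,-0.28,0],[0,0,-0.28,0]]' >/dev/null; python3 d.py [.490,.169,.274]
```

```text
t 11.35 p [ 0.5715 -0.334   0.0529] F [-0.4 -0.1  0.2] w 1.0 g 0.0 xax [1.    0.    0.003] zax [ 0.003 -0.002 -1.   ]
t 12.18 p [ 0.5709 -0.3339  0.052 ] F [-1.3 -0.3  6.2] w 0.649 g 41.3 xax [1.    0.    0.002] zax [ 0.002 -0.001 -1.   ]
t 13.02 p [ 0.5714 -0.3339  0.2808] F [1.3 0.6 0.7] w 0.649 g 42.9 xax [1.    0.    0.007] zax [ 0.007 -0.004 -1.   ]
[.490,.169,.274] frac [-0.203 -1.257  0.011]
```

```bash
python3 -m crank '[[-0.005,-0.03,0,0],[-0.015,-0.1,0,0],[-0.03,-0.18,0,0],[-0.045,-0.26,0,0],[-0.06,-0.34,0,0]]' >/dev/null; python3 -m crank '[[-0.015,-0.09,0,0],[-0.03,-0.18,0,0],[-0.045,-0.27,0,0],[-0.06,-0.36,0,0],[-0.075,-0.45,0,0]]' >/dev/null; python3 -m crank '[[-0.015,-0.09,0,0],[-0.03,-0.18,0,0],[-0.045,-0.27,0,0],[-0.055,-0.36,0,0],[-0.068,-0.43,0,0]]' >/dev/null;python3 -m crank '[[0,-0.02,0,0],[0,-0.037,0,0],[0,-0.037,0,0],[0,-0.037,0,0],[0,-0.037,0,0]]' >/dev/null; python3 d.py [.49,.169,.088] [.490,.169,.083]
```

```text
t 14.68 p [0.4887 0.1678 0.2737] F [ 0.5 -0.5 -1.6] w 0.649 g 42.9 xax [ 1.    -0.002 -0.001] zax [-0.001 -0.001 -1.   ]
[.49,.169,.088] frac [ 0.003 -0.003  0.464]
[.490,.169,.083] frac [ 0.003 -0.003  0.477]
```

```bash
python3 -m crank '[[0,-0.003,0.05,0],[0,-0.003,0.13,0],[0,-0.003,0.21,0],[0,-0.003,0.29,0],[0,-0.003,0.36,0]]' >/dev/null; python3 -m crank '[[0,0,0.05,0],[0,0,0.075,0],[0,0,0.09,0],[0,0,0.1,0],[0,0,0.1,0]]' >/dev/null; python3 -m crank '[[0,0,0,0],[0,0,0,0]]' >/dev/null; python3 d.py [.49,.169,.082]
```

```text
t 15.68 p [0.4893 0.1707 0.0913] F [-0.1  0.  -1. ] w 0.651 g 42.9 xax [1.    0.    0.002] zax [ 0.002  0.    -1.   ]
[.49,.169,.082] frac [0.002 0.004 0.023]
```

```bash
python3 -m crank '[[0,0,0.007,0],[0,0,0.014,0],[0,0,0.019,0],[0,0,0.023,0],[0,0,0.023,0]]' >/dev/null; python3 d.py;  python3 -m crank '[[0,0,0.002,0],[0,0,0.002,0]]' >/dev/null; python3 d.py
```

```text
t 16.1 p [0.4893 0.1705 0.0819] F [-2.3 -2.5 10. ] w 0.654 g 43.9 xax [1.    0.    0.001] zax [ 0.001 -0.    -1.   ]
t 16.27 p [0.4895 0.1705 0.0819] F [-4.9 -4.3 18.2] w 0.65 g 44.8 xax [1.    0.    0.002] zax [ 0.002 -0.001 -1.   ]
```

```bash
python3 -m crank '[[0,0,-0.004,0],[0,0,-0.004,0],[0,0,-0.004,0],[0,0,-0.004,0],[0,0,-0.004,0]]' 1 >/dev/null; python3 -m crank '[[0,0,0,0],[0,0,0,0],[0,0,0,0]]' >/dev/null; python3 d.py;  python3 -m crank '[[0,0,-0.05,0],[0,0,-0.12,0],[0,0,-0.2,0],[0,0,-0.3,0],[0,0,-0.4,0]]' >/dev/null; python3 -m crank '[[0,0,-0.03,0],[-0.05,0.05,-0.05,0],[-0.1,0.1,-0.05,0],[-0.15,0.1,-0.05,0],[-0.15,0.1,-0.05,0]]' >/dev/null; python3 d.py
python3 - <<'E'
from h import *
c=cam('top'); s=cam('scene'); cv2.imwrite('pics/t4.png',np.hstack([cv2.resize(c['img'][140:260,180:320],(400,343),interpolation=cv2.INTER_CUBIC),cv2.resize(s['img'][190:310,220:360],(400,343),interpolation=cv2.INTER_CUBIC)]))
E
```

```text
t 16.93 p [0.4886 0.1706 0.0817] F [-0.4  0.3  0.4] w 1.002 g 0.0 xax [ 1.  0. -0.] zax [-0. -0. -1.]
t 17.77 p [0.4264 0.13   0.2621] F [ 0.2  1.2 -0.1] w 1.0 g 0.0 xax [ 1.    -0.     0.001] zax [ 0.001 -0.002 -1.   ]
```

View pics/t4.png

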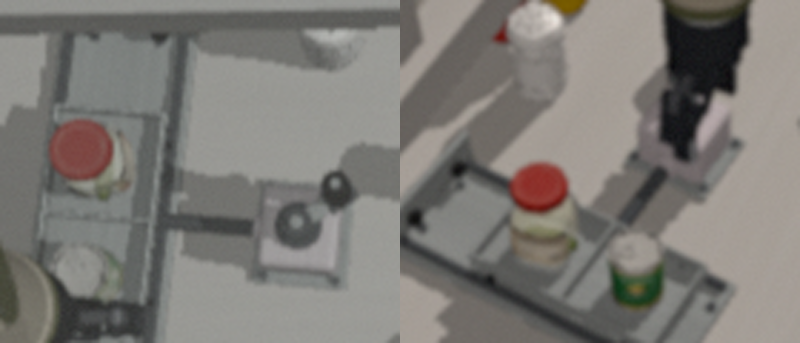

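Jar (lid at 81,150) and tin (top at 80,272) both stand upright in their pockets, and the handle top is at crop (337,188). Now measure the handle from both views.

```bash
python3 - <<'E'
from h import *
c=cam('top'); s=cam('scene')
print('top',ray(c,180+337/2.857,140+187/2.857,.166).round(4),'hub',ray(c,180+298/2.857,140+224/2.857,.1).round(4))
i=cv2.imread('pics/scene0.png'); m=cv2.inRange(cv2.cvtColor(i,cv2.COLOR_BGR2GRAY),0,60); m[:190]=0;m[218:]=0;m[:,:308]=0;m[:,328:]=0
ys,xs=np.nonzero(m); print(xs.min(),xs.max(),ys.min(),ys.max(),xs.mean(),ys.mean(),len(xs))
print('scene mid',ray(s,xs.mean()+.0,ys.mean(),.135).round(4))
for p in ([.555,-.085,.166],[.555,-.085,.098],[.5315,-.0435,.1]): print(proj(s,p).round(1),proj(c,p).round(1))
E
python3 d.py [.554,-.085,.25] [.554,-.085,.138]
```

```text
top [ 0.5555 -0.0856  0.166 ] hub [ 0.5301 -0.0437  0.1   ]
314 320 199 217 316.89166666666665 207.51666666666668 120
scene mid [ 0.5534 -0.074   0.135 ]
[317.8 198.3] [297.7 205.6]
[318.  213.1] [299.  209.5]
[319.2 223.3] [284.2 217.9]
t 17.97 p [0.429  0.1307 0.2618] F [ 0.2  0.6 -0.4] w 0.999 g 0.0 xax [1.    0.001 0.   ] zax [ 0.  0. -1.]
[.554,-.085,.25] frac [0.312 0.54  0.03 ]
[.554,-.085,.138] frac [0.312 0.54  0.31 ]
```

```bash
python3 -m crank '[[0.03,0.05,0,0],[0.07,0.12,0,0],[0.11,0.19,0,0],[0.15,0.26,0,0],[0.19,0.33,0,0]]' >/dev/null; python3 -m crank '[[0.04,0.07,0,0],[0.08,0.14,0,0],[0.12,0.2,0,0],[0.125,0.212,0,0],[0.125,0.212,0,0]]' >/dev/null; python3 -m crank '[[0,0,0,0],[0,0,0.06,0],[0,0,0.12,0],[0,0,0.18,0],[0,0,0.18,0]]' >/dev/null; python3 d.py [.555,-.086,.138]
python3 - <<'E'
from h import *
c=cam('top'); s=cam('scene'); cv2.imwrite('pics/t5.png',np.hstack([cv2.resize(c['img'][160:260,220:340],(400,333),interpolation=cv2.INTER_CUBIC),cv2.resize(s['img'][150:250,260:380],(400,333),interpolation=cv2.INTER_CUBIC)]))
E
```

```text
t 19.22 p [ 0.5522 -0.0843  0.1856] F [ 0.4 -0.2 -0.8] w 1.0 g 0.0 xax [ 1.     0.003 -0.006] zax [-0.006  0.001 -1.   ]
[.555,-.086,.138] frac [0.008 0.004 0.119]
```

View pics/t5.png

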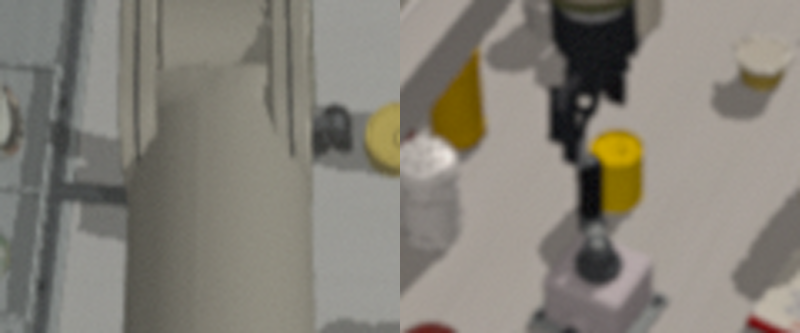

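The gripper is over the handle (near finger at crop (572,150), handle top at (590,160)), with the same offset as in the jar grasp. Descend and grip firmly.

```bash
python3 -m crank '[[0.002,0.002,0.03,0],[0.003,0.002,0.06,0],[0.003,0.002,0.09,0],[0.003,0.002,0.11,0],[0.003,0.002,0.115,0]]' >/dev/null; python3 -m crank '[[0,0,0,0],[0,0,0,0],[0,0,0,0]]' >/dev/null; python3 d.py; python3 -m crank '[[0,0,0,0],[0,0,0,0],[0,0,0,0],[0,0,0,0],[0,0,0,0]]' -1 60 >/dev/null;python3 -m crank '[[0,0,0,0],[0,0,0,0],[0,0,0,0],[0,0,0,0],[0,0,0,0]]' >/dev/null; python3 d.py
```

```text
t 19.98 p [ 0.5562 -0.087   0.1444] F [ 0.1  0.1 -0.6] w 1.001 g 0.0 xax [1.    0.    0.001] zax [ 0.001 -0.    -1.   ]
t 20.82 p [ 0.5562 -0.0868  0.1442] F [0.4 1.9 5.2] w 0.285 g 59.0 xax [1.    0.001 0.001] zax [ 0.001  0.    -1.   ]
```

```bash
python3 -m crank '[[-0.024,0.011,0,0],[-0.049,0.016,0,0],[-0.076,0.016,0,0],[-0.101,0.011,0,0],[-0.125,0,0,0]]' >/dev/null; python3 d.py; python3 -m crank '[[0,0,0,0],[0,0,0,0]]' >/dev/null; python3 d.py
```

```text
t 21.23 p [ 0.5059 -0.0882  0.1443] F [ 3.9 -2.   3.6] w 0.284 g 59.1 xax [ 1.    -0.001  0.002] zax [ 0.002 -0.001 -1.   ]
t 21.4 p [ 0.5051 -0.087   0.1442] F [-3.   1.2  8.5] w 0.286 g 59.6 xax [ 1.     0.    -0.001] zax [-0.001 -0.001 -1.   ]
```

```bash
python3 -m crank '[[-0.021,-0.015,0,0],[-0.039,-0.035,0,0],[-0.052,-0.058,0,0],[-0.06,-0.082,0,0],[-0.062,-0.108,0,0]]' >/dev/null; python3 d.py; python3 -m crank '[[0.003,-0.026,0,0],[0.011,-0.051,0,0],[0.024,-0.074,0,0],[0.041,-0.093,0,0],[0.062,-0.108,0,0]]' >/dev/null; python3 d.py;  python3 -m crank '[[0.024,-0.011,0,0],[0.049,-0.016,0,0],[0.076,-0.016,0,0],[0.101,-0.011,0,0],[0.125,0,0,0]]' >/dev/null; python3 d.py
python3 - <<'E'
from h import *
c=cam('top'); s=cam('scene'); cv2.imwrite('pics/t6.png',np.hstack([cv2.resize(c['img'][130:270,180:320],(400,400),interpolation=cv2.INTER_CUBIC),cv2.resize(s['img'][180:320,210:350],(400,400),interpolation=cv2.INTER_CUBIC)]))
E
```

```text
t 21.82 p [ 0.4804 -0.0451  0.1442] F [-1.1 -5.   8.4] w 0.284 g 59.6 xax [ 1.    -0.001 -0.   ] zax [-0.    -0.002 -1.   ]
t 22.23 p [ 5.050e-01 -4.000e-04  1.441e-01] F [-4.8 -1.  10.5] w 0.283 g 59.9 xax [ 1.     0.001 -0.002] zax [-0.002 -0.001 -1.   ]
t 22.65 p [0.5555 0.0006 0.1441] F [-4.6  1.7 10.4] w 0.278 g 59.9 xax [ 1.     0.002 -0.002] zax [-0.002  0.    -1.   ]
```

View pics/t6.png

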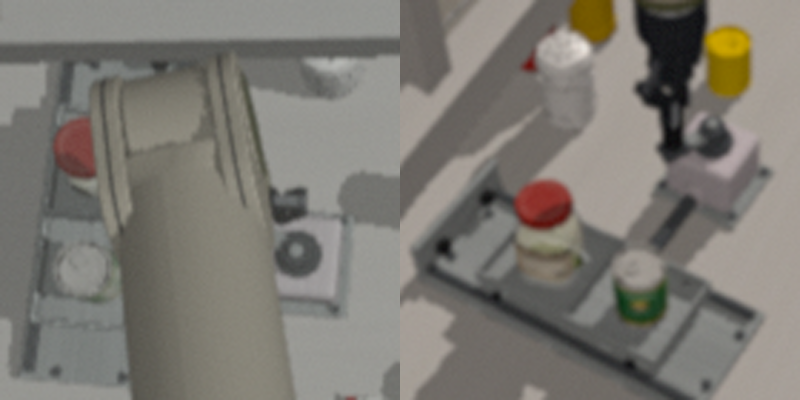

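The carriage has moved back (front wall now at crop (700,310) in the scene view), the jar and tin stand upright and the handle is held. Continue.

```bash
python3 -m crank '[[0.021,0.015,0,0],[0.039,0.035,0,0],[0.052,0.058,0,0],[0.06,0.082,0,0],[0.062,0.108,0,0]]' >/dev/null; python3 d.py; python3 -m crank '[[-0.003,0.026,0,0],[-0.011,0.051,0,0],[-0.024,0.074,0,0],[-0.041,0.093,0,0],[-0.062,0.108,0,0]]' >/dev/null; python3 d.py;  python3 -m crank '[[-0.024,0.011,0,0],[-0.049,0.016,0,0],[-0.076,0.016,0,0],[-0.101,0.011,0,0],[-0.125,0,0,0]]' >/dev/null; python3 d.py
```

```text
t 23.17 p [ 0.5806 -0.0424  0.1441] F [-1.7  3.8  9.3] w 0.282 g 59.7 xax [ 1.     0.002 -0.001] zax [-0.001  0.001 -1.   ]
t 23.58 p [ 0.5562 -0.0861  0.1442] F [2.4 3.4 5.8] w 0.282 g 59.4 xax [1.    0.001 0.001] zax [ 0.001  0.001 -1.   ]
t 24.0 p [ 0.506  -0.0876  0.1442] F [ 4.5 -1.5  5.2] w 0.281 g 59.3 xax [ 1.    -0.     0.002] zax [ 0.002 -0.001 -1.   ]
```

```bash
python3 -m crank '[[-0.021,-0.015,0,0],[-0.039,-0.035,0,0],[-0.052,-0.058,0,0],[-0.06,-0.082,0,0],[-0.062,-0.108,0,0]]' >/dev/null; python3 d.py; python3 -m crank '[[0.003,-0.026,0,0],[0.011,-0.051,0,0],[0.024,-0.074,0,0],[0.041,-0.093,0,0],[0.062,-0.108,0,0]]' >/dev/null; python3 d.py
```

```text
t 24.42 p [ 0.48   -0.0446  0.1441] F [-1.2 -4.7  9.1] w 0.284 g 59.7 xax [ 1.    -0.001 -0.001] zax [-0.001 -0.002 -1.   ]
t 24.83 p [ 5.047e-01 -1.000e-04  1.441e-01] F [-4.8 -1.8 11.7] w 0.281 g 60.0 xax [ 1.     0.001 -0.002] zax [-0.002 -0.001 -1.   ]
```

```bash
python3 -m crank '[[0.024,-0.011,0,0],[0.049,-0.016,0,0],[0.076,-0.016,0,0],[0.101,-0.011,0,0]]' >/dev/null; python3 d.py; python3 -m crank '[[0.012,0.005,0,0],[0.024,0.011,0,0]]' >/dev/null;  python3 d.py
python3 - <<'E'
from h import *
c=cam('top'); s=cam('scene'); cv2.imwrite('pics/t7.png',np.hstack([cv2.resize(c['img'][130:270,180:320],(400,400),interpolation=cv2.INTER_CUBIC),cv2.resize(s['img'][180:320,210:350],(400,400),interpolation=cv2.INTER_CUBIC)]))
E
```

```text
t 25.17 p [0.5455 0.0052 0.1441] F [-4.6  0.4 11.7] w 0.283 g 60.0 xax [ 1.     0.002 -0.002] zax [-0.002 -0.    -1.   ]
t 25.33 p [5.553e-01 5.000e-04 1.441e-01] F [-3.5  1.3 10.1] w 0.286 g 59.9 xax [ 1.     0.002 -0.002] zax [-0.002  0.    -1.   ]
```

View pics/t7.png

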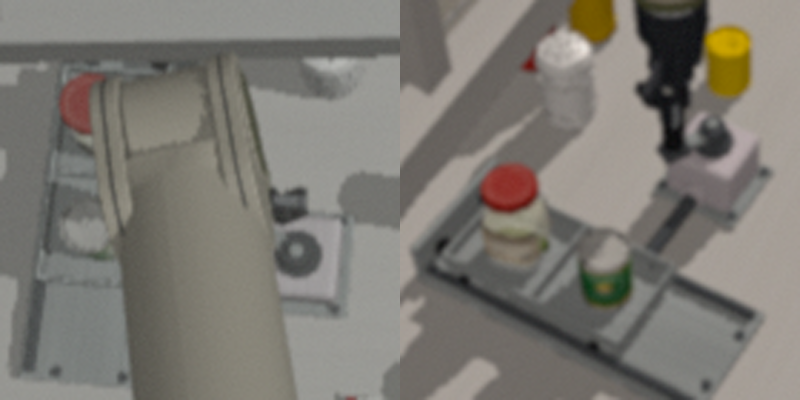

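The carriage is nearly home but still short of the stop, with jar and tin upright. That makes 11 pictures viewed, one over the limit of 10, so from here I go by forces and numbers only. I'll wind on at half speed and watch the force.

```bash
python3 -m crank '[[0.011,0.007,0,0],[0.021,0.015,0,0],[0.03,0.025,0,0],[0.039,0.035,0,0],[0.046,0.046,0,0]]' >/dev/null; python3 d.py
```

```text
t 25.85 p [ 0.5735 -0.0177  0.1441] F [-3.7  1.7  9.3] w 0.285 g 59.8 xax [ 1.     0.002 -0.002] zax [-0.002  0.001 -1.   ]
```

```bash
python3 -m crank '[[0.006,0.012,0,0],[0.011,0.024,0,0],[0.014,0.037,0,0]]' >/dev/null; python3 d.py; python3 -m crank '[[0.002,0.013,0,0],[0.003,0.026,0,0]]' >/dev/null; python3 d.py
```

```text
t 26.1 p [ 0.5768 -0.0236  0.1438] F [-18.4  34.5  16.4] w 0.281 g 61.6 xax [ 1.     0.008 -0.007] zax [-0.007  0.011 -1.   ]
t 26.27 p [ 0.5769 -0.0277  0.1439] F [-24.   49.1  22.6] w 0.283 g 63.3 xax [ 1.     0.014 -0.009] zax [-0.009  0.018 -1.   ]
```

Hard stop reached (~50 N on the handle, angle within the expected range). Relax the command back to where the handle stands, then check.

```bash
python3 -m crank '[[-0.004,-0.02,0,0],[-0.007,-0.033,0,0],[-0.009,-0.04,0,0],[-0.009,-0.04,0,0]]' >/dev/null; python3 d.py
```

```text
t 26.6 p [ 0.5758 -0.0225  0.1445] F [-7.5 13.2 14.3] w 0.278 g 60.6 xax [ 1.     0.006 -0.002] zax [-0.003  0.004 -1.   ]
```

```bash
python3 -m crank '[[0,-0.006,0,0],[0,-0.008,0,0],[0,-0.008,0,0]]' >/dev/null; python3 d.py; python3 -m crank '[[0,0,0,0],[0,0,0,0],[0,0,0,0],[0,0,0,0],[0,0,0,0]]' 1 >/dev/null; python3 -m crank '[[0,0,0,0],[0,0,0,0],[0,0,0,0]]' >/dev/null; python3 d.py;  python3 -m crank '[[0,0,-0.04,0],[0,0,-0.1,0],[0,0,-0.18,0],[0,0,-0.26,0],[0,0,-0.34,0]]' >/dev/null; python3 -m crank '[[0.0,0.1,-0.05,0],[0,0.2,-0.05,0],[0,0.3,-0.05,0],[0,0.4,-0.05,0],[0,0.4,-0.05,0]]' >/dev/null; python3 -m crank '[[0,0.08,0,0],[0,0.16,0,0],[0,0.2,0,0],[0,0.2,0,0],[0,0.2,0,0]]' >/dev/null; python3 d.py
python3 - <<'E'
from h import *
c=cam('top');s=cam('scene'); ax=np.array([.998,-.063])
def red(g,b):
    h=cv2.cvtColor(g,cv2.COLOR_BGR2HSV); m=cv2.inRange(h,(0,110,60),(8,255,255)); k=np.zeros_like(m);k[b[1]:b[3],b[0]:b[2]]=1; ys,xs=np.nonzero(m*k); return xs.mean(),ys.mean(),len(xs)
def crop(f,part,box):
    g=cv2.imread(f)[:,part*400:part*400+400]; return cv2.resize(g,(box[2]-box[0],box[3]-box[1]),interpolation=cv2.INTER_AREA)
before=crop('pics/t4.png',1,(220,190,360,310))
u,v,n=red(before,(0,40,140,110)); p0=ray(s,u+220,v+190,.135); 
u,v,n1=red(s['img'],(215,215,290,290)); p1=ray(s,u,v,.135); print(n,n1,p0,p1,'travel',(p1-p0)[:2]@ax)
def grn(g,b):
    h=cv2.cvtColor(g,cv2.COLOR_BGR2HSV); m=cv2.inRange(h,(35,70,20),(85,255,255)); k=np.zeros_like(m);k[b[1]:b[3],b[0]:b[2]]=1; ys,xs=np.nonzero(m*k); return xs.mean(),ys.mean(),len(xs)
u,v,n=grn(before,(65,75,110,110)); p0=ray(s,u+220,v+190,.06)
u,v,n1=grn(s['img'],(255,250,310,300)); p1=ray(s,u,v,.06); print(n,n1,p0,p1,'travel',(p1-p0)[:2]@ax)
g=cv2.cvtColor(c['img'],cv2.COLOR_BGR2GRAY); m=cv2.inRange(g,0,65); m[:190]=0;m[240:]=0;m[:,:262]=0;m[:,330:]=0
k,l,st,ce=cv2.connectedComponentsWithStats(m); print(st[1:],ce[1:])
for p in([.577,-.023,.166],[.5305,-.0435,.1]):print(proj(c,p))
E
```

```text
t 26.85 p [ 0.5762 -0.0214  0.1445] F [-5.9  7.9 13.4] w 0.283 g 60.4 xax [ 1.     0.004 -0.002] zax [-0.002  0.002 -1.   ]
t 27.52 p [ 0.5774 -0.0251  0.1437] F [ 0.3 -0.3  0.2] w 1.0 g 0.0 xax [ 1.  0. -0.] zax [-0. -0. -1.]
t 28.77 p [ 0.5774 -0.2653  0.2994] F [ 0.7 -0.1  0.6] w 1.0 g 0.0 xax [ 1.    -0.001 -0.   ] zax [-0.     0.001 -1.   ]
264 253 [0.60073694 0.16280136 0.135     ] [0.67834464 0.15509486 0.135     ] travel 0.07793798847915338
157 162 [0.47849407 0.18545384 0.06      ] [0.5553663 0.1769378 0.06     ] travel 0.07725499477503191
[[269 195  11  12  56]] [[274.48214286 201.375     ]]
[274.41067702 197.86849776]
[284.22724559 218.26638543]
```

Jar and tin moved the same 77–78 mm, which matches the 11.1 rad wound. They are in their pockets, the handle is where it was left and the arm is clear. Handing in.

```bash
python3 -c "
from workcell import manip
print(manip.hand_in())"
```

```text
the job is handed in; nothing more can be done
None
```

Job handed in (verdict not shown): jar in the rear pocket, tin in the front one, crank wound clockwise about 11.1 rad to its hard stop in one continuous hold, then released with the arm clear at about 29 s; I viewed 11 pictures, one over the limit of 10.

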